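# Change the tube feeder over to its other lane

### The arm

A 6-joint arm with a two-finger parallel gripper is mounted at the origin on the work surface. World frame = base frame: x ahead of the robot, y to its left, z up, the work surface at z = 0. Lengths are in m, angles in rad, forces in N, time in s.
With the tool pointing down it reaches from about 0.425 to 1.125 m from the base axis. Payload 14.9 kg.
Tool frame: the origin (TCP) lies between the finger pads; the fingertips stand 14 mm ahead of it and the grasp point (between the pads) lies 5 mm behind it; z points along the fingers, y is the line along which they close (so a half turn about z gives the same grasp; the last joint's range is limited). The gripper opens to 91 mm and grips with 3 to 60 N. Pads are 32 mm wide; open, the fingers measure 118 mm over their backs; the gripper's body (76 mm by 178 mm) begins 60 mm behind the grasp point.
Start: joints at [-1.352, 0.379, 1.734, -0, 1.028, -0.033], TCP at [0.174, -0.678, 0.228] pointing down, gripper open.
Joint ranges: [-2.77, 2.77], [-0.74, 2.19], [0, 2.66], [-1.06, 4.2], [0.31, 2.87], [-3.08, 3.08]. Speed limits (rad/s): [1.89, 1.89, 2.39, 3.14, 3.14, 3.14].

### API

Orientations are given as [roll, pitch, yaw] about the fixed x, y, z axes, in that order (R = Rz(yaw) Ry(pitch) Rx(roll)).
In Python, from workcell import manip gives the robot as it stands. The module is installed in compiled form; this text tells all that it offers.
- The arm moves only by the tool arm_command, never from a script. Its argument "increments" is a list of rows, each a list of 3 entries, a list of its own where there are three numbers: the shift along the world's x, y, z in mm, then the turn, a rotation vector about the world's x, y, z in degrees, then the closure, from -1 (fully open) to 1 (shut). In form: [[[tx, ty, tz], [ax, ay, az], gripper], ...]. A call has 1 to 12 rows; each row shifts and turns the commanded pose from where the row before left it; what a row does not reach is not made up. A row lasts 1/10 s, in which the tool goes at most 50 mm and 8.59 degrees, less where a joint would pass 70% of its speed; a pose out of reach is approached as far as the arm can. A call is refused whole if a number of a shift passes 50 or a number of a turn 8.59, either way. A call with a gripper value outside its range is refused whole. The fingers move at their own pace and stop on an object; "newtons" is the grip in N (left out, the last holds). Time passes only in rows, so rows that do not move let the fingers close. It gives the time, the measured TCP pose, the force, the opening and the grip force at its end, in the units of the state.
- manip.state(): the state, without advancing time (a new reading comes with each control period).
- manip.read_camera(name): name is "scene" or "top" or "wrist"; returns the picture (480x640x3 uint8, blue, green, red); there is no depth.
- manip.get_calibration(name): a dict with "K" (3x3 intrinsics, pixels), "R" (3x3) and "t" (3): a world point X has camera coordinates R X + t. Camera axes: x right, y down, z forward; pixel columns grow to the right and rows downward; lengths in m; the calibration is good to about 2 mm. A picture is of the moment at which its call begins: read the wrist's pose just before it. get_calibration takes no time and is no camera call; for the wrist camera it gives the pose at the moment of the call.
- manip.finish_job(): hands the job in; it is judged then, once.
The state is a dict: "t": time; "joint_positions": joint angles; "qvel": joint speeds; "joint_efforts": joint torques, N m; "ee_pos": TCP position; "tool_rot": TCP orientation; "contact_force": force on the tool from outside, world axes, zero at the start; "wrist_torque": the same for the moment, N m; "gripper_width": opening from 0.0 (shut) to 1.0 (fully open); "finger_force": force on a finger pad.
Only numpy, scipy, OpenCV 4.12 (cv2) and the standard library are available. Lean on these libraries where they do the work, as an engineer would, in place of code of your own. Each camera call takes 0.05 s, during which the arm holds its last target. There are 200 camera calls.

### The job

The blue-marked lane of the tube feeder has filled its tray, so change over to the green-marked lane: first push the empty grey tray fully home under that lane's chute, then press down the raised end of the seesaw gate until the gate has rocked right over, so that the three waiting green-capped tubes roll down the chute into the tray. Do it all with the fingertips: do not lift the tray and do not touch the tubes. Leave the full tray and the other things on the bench where they are.

Things in the scene. Friction and masses are not known exactly. Their poses are not given: they have to be found in the camera images.
- feeder: two-lane gravity tube feeder: aluminium frame, two white lanes side by side, fixed; its place and yaw vary. Origin on the bench surface below the gate's pivot, z up. Lanes run along its y and fall at 0.30 rad towards -y; centre lines at x = -70 mm (near lane, green band at the mouth, tubes waiting) and +70 mm (far lane, blue band, empty). Fixed parts at most 141 mm high
- near_mouth (a point): middle of the lip of the near (green-marked) chute, 38 mm above the bench, at feeder x = -70, y = -72 mm; lane 94 mm wide over its cheeks. The lane's upper end is at feeder y = +150 mm, its floor 107 mm above the bench
- tray_stop (a point): middle of the upright stop plate's face at bench level, at feeder x = -70, y = -45.5 mm: the tray is fully home when the foot of its inner (+y) wall touches it. Two rails per lane, 10 mm high, 111 mm apart inside, run on the bench from y = -45 to -180 mm; the tray slides along y between them
- gate (a joint): seesaw gate: steel bar 244 mm long over both lanes, pivot parallel to the feeder's y, 133 mm above its origin. 0 rad = near (feeder -x) end down, its blade shutting the near lane, far end up; 0.52 = fully rocked over, far end down, near lane open. Hard stops at both; starts at 0 to 0.06. Stiff pivot: some 2 N on a pad moves it and it stays where left
- gate_far_pad (a point): centre of the top face of the orange finger pad at the far (feeder +x) end of the gate bar, the end that stands raised at the start. Pad 36 by 36 mm. In the feeder's frame about x = 97, y = 0, z = 169 mm when raised (joint 0), x = 102, y = 0, z = 116 mm when fully down (joint 0.52)
- gate_near_pad (a point): centre of the top face of the like pad at the near (feeder -x) end, the end that stands low at the start
- empty_tray: empty open tray, grey plastic, 104 (x) by 150 mm (y), 0.3 kg, loose; walls 4 mm thick, 28 mm high, outer wall (-y side, paper label) 40 mm high. Origin: centre of its underside, axes as the feeder's. Stands drawn out 50 to 85 mm between the near lane's rails; fully home its origin is at feeder x = -70, y = -120.5 mm. It slides at 1 to 3 N on the outer wall
- tube1: sample tube (universal container) with a green screw cap, a plain cylinder 28 mm in diameter and 85 mm long, 35 g, loose, lying across the near lane against the gate's blade; first of the queue. Origin: centre of the cylinder, x along its axis (it rolls about x)
- tube2: like tube1, behind it in the queue
- tube3: like tube1, last of the queue
- full_tray: tray like the empty one holding five tubes with blue caps, home under the far lane, loose, 0.75 kg; leave it. Origin: centre of its underside
- rack_a: black rack of microtubes, 200 x 108 x 49 mm, loose on the steel tray at the robot's left; leave it. Origin: centre of its underside
- rack_b: second rack like rack_a; leave it
- jar: specimen jar with a yellow lid, 60 mm in diameter, 70 mm high, standing beside the feeder; leave it. Origin: centre of its underside
- spare: one sample tube with a red cap standing upright, 28 mm in diameter, 85 mm high, beside the feeder; leave it. Origin: centre of its underside
- marker: white marker pen with a black cap, 135 mm long, 14 mm thick, lying beyond the feeder's far side; leave it. Origin: middle of its underside, x along the pen
- spray: disinfectant bottle with a blue cap, 68 mm in diameter, 190 mm high, standing at the robot's right; leave it. Origin: centre of its underside
- beaker: glass beaker 72 mm in diameter, 90 mm high, at the robot's right; leave it. Origin: centre of its underside

How it is judged:
By the outcome, as a careful person would: the job done as asked, in the order asked, and still so for the second after the job is handed in, with the robot touching nothing.
It also fails if it takes over 45 s, if anything falls off the work surface, if the arm or the gripper's body presses on something with over 40 N, if the wrist force passes 120 N, or if a joint passes its speed limit or range.

## Working session

There is one attempt and no reset: what is moved stays moved. The work goes in short steps, Python scripts to look and compute and a tool call to move; the robot and the scene stay as the last step left them, time stands still between calls to the robot, and variables do not carry over. Pictures are saved under pics/ and viewed, at most 10 in all, crops included, and the job is handed in when it is done.

Besides the shell and the picture viewer there is one more tool, called after "Request:" as a command line: name --argument value ..., lists and objects as JSON in quotes. arm_command: Moves the arm, as the interface text tells. Its arguments: {"type":"object","properties":{"increments":{"type":"array"},"newtons":{"type":"number"}},"required":["increments"]}

```bash
mkdir -p pics; python3 - <<'E'
from workcell import manip
import cv2,numpy as np
for n in("scene","top"):
    cv2.imwrite(f"pics/{n}0.png",manip.read_camera(n)); c=manip.get_calibration(n)
    print(n,np.round(c["K"],1).tolist(),np.round(c["R"],3).tolist(),np.round(c["t"],3).tolist())
s=manip.state();print(s["t"],s["ee_pos"],s["tool_rot"],s["gripper_width"])
E
```

```text
scene [[574.7, 0.0, 316.6], [0.0, 574.7, 239.3], [0.0, 0.0, 1.0]] [[-0.863, 0.506, 0.005], [0.285, 0.494, -0.821], [-0.418, -0.707, -0.571]] [0.518, -0.082, 1.914]
top [[486.6, 0.0, 313.9], [0.0, 486.6, 247.7], [0.0, 0.0, 1.0]] [[0.003, -1.0, -0.006], [-0.986, -0.002, -0.166], [0.166, 0.006, -0.986]] [0.039, 0.597, 1.405]
0.1 [ 0.17432367 -0.67760332  0.22736142] [-3.14063896e+00 -2.02236016e-05  2.51810264e-01] 0.9984130717362714
```

View pics/scene0.png

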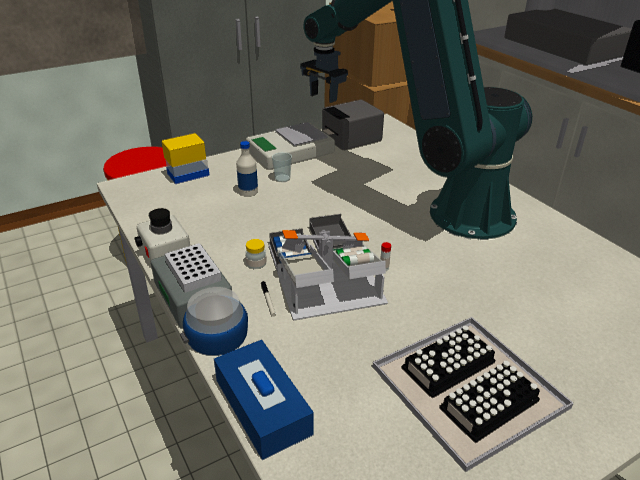

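View pics/top0.png

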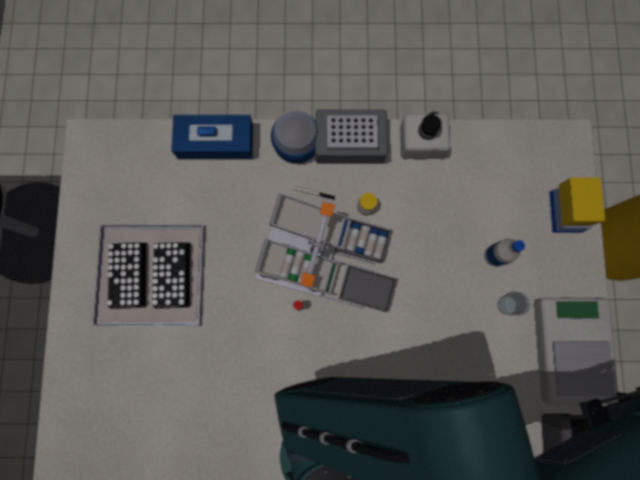

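Scene: the pads show orange at about (290,235) far and (361,237) near. In the top view they are at (327,209) and (308,280), with the grey tray drawn out at (368,287). The jar is at (368,203) and the spare tube at (300,305).

```bash
cat > h.py <<'E'
from workcell import manip
import cv2,numpy as np
def ray(n,uv,cal=None):
    c=cal or manip.get_calibration(n); R=np.array(c["R"]);t=np.array(c["t"])
    d=R.T@np.linalg.inv(c["K"])@np.array([*uv,1.]); return -R.T@t,d/np.linalg.norm(d)
def plane(n,uv,z,cal=None):
    o,d=ray(n,uv,cal); return o+d*(z-o[2])/d[2]
def tri(rs):
    A=sum(np.eye(3)-np.outer(d,d) for o,d in rs); b=sum((np.eye(3)-np.outer(d,d))@o for o,d in rs)
    return np.linalg.solve(A,b)
def blobs(im,lo,hi,amin=15):
    m=cv2.inRange(cv2.cvtColor(im,cv2.COLOR_BGR2HSV),lo,hi)
    n,l,s,c=cv2.connectedComponentsWithStats(m)
    return [(s[i,4],c[i]) for i in range(1,n) if s[i,4]>=amin]
def feeder(far,near):
    # axes/origin from pad points (world xy)
    x=(far-near)[:2]; x/=np.linalg.norm(x); return x,np.array([-x[1],x[0]])
E
python3 - <<'E'
from h import *
P={}
for n,(x0,y0,x1,y1) in {"scene":(230,190,430,330),"top":(230,160,430,340)}.items():
    im=cv2.imread(f"pics/{n}0.png"); P[n]=blobs(im,(5,150,120),(17,255,255),8)
    print(n,[(int(a),c.round(1).tolist()) for a,c in P[n]])
    cv2.imwrite(f"pics/{n}0c.png",cv2.resize(im[y0:y1,x0:x1],None,fx=4 if n=="scene" else 3.3,fy=4 if n=="scene" else 3.3,interpolation=cv2.INTER_CUBIC))
s=[c for a,c in P["scene"] if 200<c[1]<260 and 270<c[0]<380]; t=[c for a,c in P["top"] if 190<c[1]<300 and 290<c[0]<340]
s.sort(key=lambda c:c[0]); t.sort(key=lambda c:c[1])
for a,b in zip(s,t): print("pad",tri([ray("scene",a),ray("top",b)]).round(4), plane("top",b,.167).round(4),plane("top",b,.114).round(4))
E
```

```text
scene [(365, [382.9, 15.1]), (161, [386.4, 86.1]), (33, [631.9, 102.1]), (113, [289.9, 233.8]), (95, [361.3, 236.5])]
top [(133, [326.9, 208.9]), (136, [307.4, 279.6])]
pad [0.6883 0.0049 0.1598] [0.6872 0.0046 0.167 ] [0.7005 0.0035 0.114 ]
pad [0.4937 0.0594 0.1169] [0.4896 0.0577 0.167 ] [0.495  0.0587 0.114 ]
```

View pics/top0c.png

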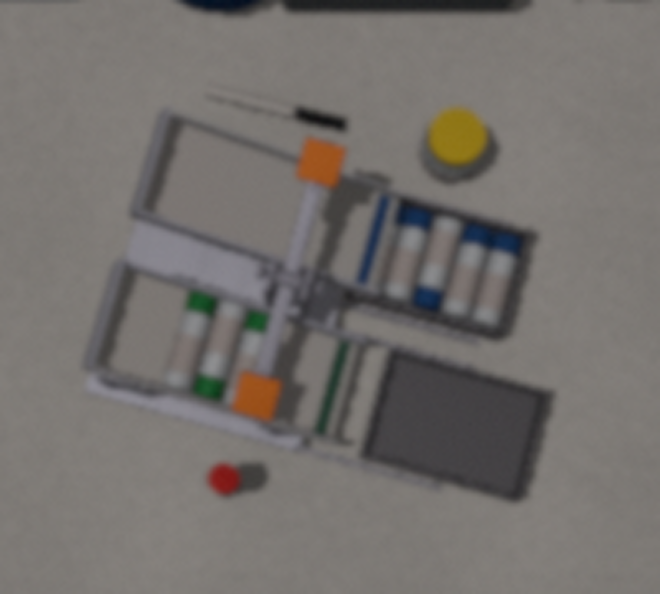

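View pics/scene0c.png

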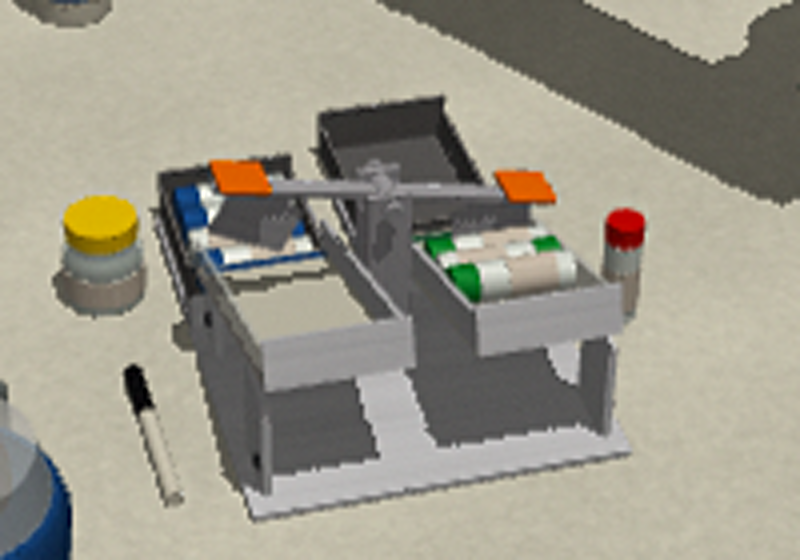

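Top crop: the tray's outer wall runs from about (397,279) to (388,311) in full-image pixels, and the near lane holds the three green-capped tubes. Pad spacing comes out at 202 mm against about 199 expected, so yaw is about -15.6°.

```bash
cat >> h.py <<'E'
far=np.array([.6883,.0049]);near=np.array([.4937,.0594])
X,Y=feeder(far,near); O=(far-97*X/1000+near+101.5*X/1000)/2
F=lambda w:np.array([(w[:2]-O)@X,(w[:2]-O)@Y])*1000
W=lambda x,y:O+(x*X+y*Y)/1000
E
python3 - <<'E'
from h import *
print("O",O.round(4),"yaw",np.degrees(np.arctan2(X[1],X[0])))
c=lambda u,v:(230+u/3.3,160+v/3.3)
for uv,z in [((551,393),.04),((520,498),.04),((385,196),.045),((362,282),.045),((345,340),.045),((322,432),.045)]: print(F(plane("top",c(*uv),z)).round(1))
im=cv2.imread("pics/top0.png")
for nm,lo,hi,z in [("jar",(22,150,100),(32,255,255),.07),("red",(0,150,80),(4,255,255),.085)]:
    for a,p in blobs(im,lo,hi):
        if 250<p[0]<420: print(nm,a,F(plane("top",p,z)).round(0))
for p in((507,252),(512,303)): print(plane("top",p,.05).round(3))
print("push start",W(-70,-310),"home",W(-70,-195.5),"press",W(100,0))
E
```

```text
O [0.5932 0.0315] yaw -15.645522685901229
[ -21.  -252.8]
[-119.7 -249.3]
[112.8 -61.1]
[ 29.7 -62. ]
[-25.8 -61.3]
[-111.5  -63.6]
jar 220 [ 178. -108.]
red 52 [-176.    8.]
[ 0.586 -0.534  0.05 ]
[ 0.434 -0.539  0.05 ]
push start [ 0.44215789 -0.24809291] home [ 0.47303682 -0.13783529] press [0.68946149 0.00457471]
```

Request:
arm_command --increments '[[[22,36,0],[0,0,5],0],[[22,36,0],[0,0,5],0],[[22,36,0],[0,0,5],0],[[22,36,0],[0,0,5],0],[[22,36,0],[0,0,5],0],[[22,36,0],[0,0,5],0],[[22,36,0],[0,0,5],0],[[22,36,0],[0,0,5],0],[[22,36,0],[0,0,5],0],[[22,36,0],[0,0,5],0],[[22,36,0],[0,0,5],0],[[22,36,0],[0,0,5],0]]'

```text
t: 1.3
ee_pos: [0.4389, -0.2443, 0.2279]
tool_rot: [-3.142, -0.0, 1.302]
contact_force: [0.8, -0.3, -0.4]
gripper_width: 0.497
finger_force: 0.0
```

Request:
arm_command --increments '[[[3,-4,-33],[0,0,0],0],[[0,0,-33],[0,0,0],0],[[0,0,-33],[0,0,0],0],[[0,0,-33],[0,0,0],0],[[0,0,-33],[0,0,0],0],[[0,0,-30],[0,0,0],0],[[0,0,0],[0,0,0],0]]'

```text
t: 2.0
ee_pos: [0.4392, -0.2486, 0.0298]
tool_rot: [-3.136, -0.002, 1.299]
contact_force: [-0.9, -0.1, 0.5]
gripper_width: 0.501
finger_force: 0.0
```

```bash
python3 - <<'E'
from h import *
cv2.imwrite("pics/w1.png",manip.read_camera("wrist")); s=manip.state(); print(F(s["ee_pos"]),s["ee_pos"],s["contact_force"])
E
```

```text
[ -71.43690978 -311.63523319] [ 0.44033322 -0.24928004  0.03182801] [0.15715391 0.93155459 1.70844933]
```

View pics/w1.png

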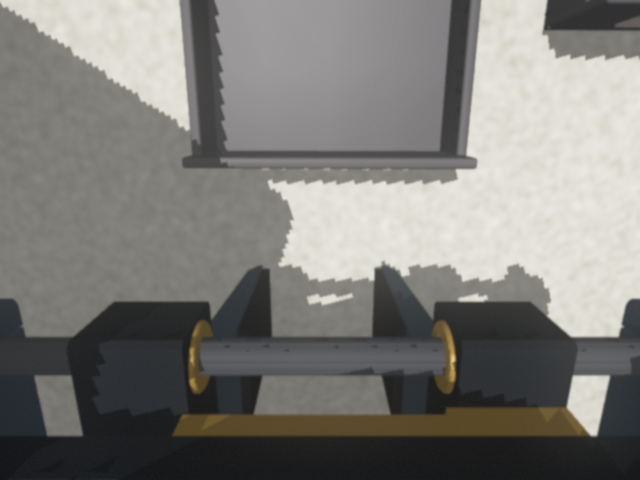

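The wrist view shows the tray's outer wall at row ~160, square to the fingers and centred between them. Now the push.

Request:
arm_command --increments '[[[3,10,0],[0,0,0],0],[[3,10,0],[0,0,0],0],[[3,10,0],[0,0,0],0],[[1.5,5,0],[0,0,0],0],[[1.5,5,0],[0,0,0],0],[[1.5,5,0],[0,0,0],0],[[1.5,5,0],[0,0,0],0],[[1.5,5,0],[0,0,0],0],[[1,5,0],[0,0,0],0],[[1,5,0],[0,0,0],0],[[1,5,0],[0,0,0],0]]'

```text
t: 3.15
ee_pos: [0.461, -0.1796, 0.0329]
tool_rot: [3.142, 0.0, 1.299]
contact_force: [-0.6, -3.1, 3.4]
gripper_width: 0.5
finger_force: 1.5
```

Request:
arm_command --increments '[[[1.5,5,0],[0,0,0],0],[[1,5,0],[0,0,0],0],[[1,5,0],[0,0,0],0],[[1,5,0],[0,0,0],0]]'

```text
t: 3.55
ee_pos: [0.4654, -0.1595, 0.0329]
tool_rot: [-3.142, -0.0, 1.299]
contact_force: [-1.4, -2.0, 1.7]
gripper_width: 0.5
finger_force: 1.3
```

Request:
arm_command --increments '[[[0.5,2,0],[0,0,0],0],[[0.5,2,0],[0,0,0],0],[[0.5,2,0],[0,0,0],0]]'

```text
t: 3.85
ee_pos: [0.4669, -0.1538, 0.0329]
tool_rot: [-3.141, -0.0, 1.299]
contact_force: [-0.3, -1.7, 2.0]
gripper_width: 0.498
finger_force: 1.2
```

Request:
arm_command --increments '[[[0.5,2,0],[0,0,0],0],[[0,0,0],[0,0,0],0]]'

```text
t: 4.05
ee_pos: [0.4669, -0.1533, 0.033]
tool_rot: [-3.141, 0.002, 1.3]
contact_force: [-11.1, -26.5, 2.7]
gripper_width: 0.497
finger_force: 14.5
```

The stop is felt at 28 N, within 1 mm of the expected home position. I'll back off, rise and close the fingers.

Request:
arm_command --increments '[[[-3,-10,0],[0,0,0],0],[[-4,-14,0],[0,0,0],0],[[-4,-14,0],[0,0,0],0],[[0,0,36],[0,0,0],1],[[0,0,40],[0,0,0],1],[[0,0,40],[0,0,0],1],[[0,0,40],[0,0,0],1],[[0,0,40],[0,0,0],1],[[0,0,21],[0,0,0],1],[[0,0,0],[0,0,0],1]]'

```text
t: 5.05
ee_pos: [0.4575, -0.1912, 0.2531]
tool_rot: [3.136, 0.001, 1.299]
contact_force: [1.5, -0.0, -0.4]
gripper_width: 0.005
finger_force: 0.0
```

```bash
python3 - <<'E'
from h import *
cal=manip.get_calibration("wrist"); w=manip.read_camera("wrist"); a=manip.read_camera("top"); b=manip.read_camera("scene")
cv2.imwrite("pics/s2.png",np.hstack([cv2.resize(b[190:330,230:430],(500,350)),cv2.resize(w,(300,350))]))
s=manip.state(); print(s["ee_pos"],s["contact_force"],s["gripper_width"])
for n,i in(("scene",b),("top",a)): print([(int(k),c.round(1)) for k,c in blobs(i,(5,150,120),(17,255,255),8) if 190<c[1]<300 and 270<c[0]<400])
E
```

```text
[ 0.45569153 -0.1900728   0.24882517] [ 0.43415539  0.60724389 -0.1841053 ] 0.005379685465015367
[(113, array([289.9, 233.8])), (96, array([361.2, 236.5]))]
[(133, array([326.9, 208.9])), (139, array([307.5, 279.6]))]
```

View pics/s2.png

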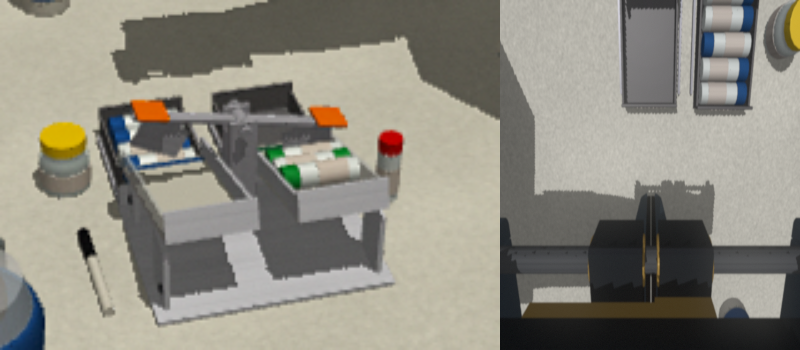

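The grey tray's outer end is now level with the full tray's (wrist panel, row ~105). The pads and tubes haven't moved, so on to the far pad.

Request:
arm_command --increments '[[[29,24,0],[0,0,0],1],[[29,24,0],[0,0,0],1],[[29,24,0],[0,0,0],1],[[29,24,0],[0,0,0],1],[[29,25,0],[0,0,0],1],[[29,25,0],[0,0,0],1],[[29,25,0],[0,0,0],1],[[29,25,0],[0,0,0],1],[[0,0,-20],[0,0,0],1],[[0,0,-20],[0,0,0],1],[[0,0,-10],[0,0,0],1],[[0,0,0],[0,0,0],1]]'

```text
t: 6.4
ee_pos: [0.687, 0.0058, 0.1971]
tool_rot: [-3.137, 0.001, 1.299]
contact_force: [-1.1, 0.2, -0.0]
gripper_width: 0.008
finger_force: 0.0
```

```bash
python3 - <<'E'
from h import *
s=manip.state(); print(s["ee_pos"],F(s["ee_pos"]),s["contact_force"])
E
```

```text
[0.68701238 0.0058273  0.19707243] [97.30382583  0.5456906 ] [-1.13080725  0.16823368 -0.01684295]
```

Request:
arm_command --increments '[[[0.5,0,-6],[0,0,0],1],[[0.5,0,-6],[0,0,0],1],[[0.5,0,-6],[0,0,0],1],[[0.5,0,-5],[0,0,0],1],[[0.5,-0.5,-5],[0,0,0],1],[[0.5,0,-5],[0,0,0],1],[[0,0,-5],[0,0,0],1],[[0,-0.5,-5],[0,0,0],1]]'

```text
t: 7.2
ee_pos: [0.6915, 0.0051, 0.1566]
tool_rot: [3.141, -0.0, 1.299]
contact_force: [1.1, -0.0, 1.9]
gripper_width: 0.005
finger_force: 1.0
```

Request:
arm_command --increments '[[[0,0,-5],[0,0,0],1],[[0,0,-5],[0,0,0],1],[[0,0,-4],[0,0,0],1]]'

```text
t: 7.5
ee_pos: [0.6913, 0.005, 0.1424]
tool_rot: [-3.141, 0.0, 1.299]
contact_force: [0.9, 0.3, 1.8]
gripper_width: 0.002
finger_force: 0.9
```

Request:
arm_command --increments '[[[0,0,-3],[0,0,0],1],[[0,0,-3],[0,0,0],1]]'

```text
t: 7.7
ee_pos: [0.6911, 0.0051, 0.1365]
tool_rot: [-3.141, 0.0, 1.299]
contact_force: [-1.3, 0.7, 1.5]
gripper_width: 0.002
finger_force: 0.8
```

Request:
arm_command --increments '[[[0,0,-2],[0,0,0],1]]'

```text
t: 7.8
ee_pos: [0.691, 0.0051, 0.1345]
tool_rot: [-3.141, 0.0, 1.299]
contact_force: [-0.9, 0.6, 1.8]
gripper_width: 0.003
finger_force: 0.8
```

Request:
arm_command --increments '[[[0,0,-1.5],[0,0,0],1],[[0,0,0],[0,0,0],1]]'

```text
t: 8.0
ee_pos: [0.6912, 0.0051, 0.1332]
tool_rot: [-3.141, 0.0, 1.299]
contact_force: [0.3, -0.3, 0.1]
gripper_width: 0.002
finger_force: 0.0
```

Request:
arm_command --increments '[[[0,0,-1.5],[0,0,0],1],[[0,0,-1],[0,0,0],1]]'

```text
t: 8.2
ee_pos: [0.6915, 0.0051, 0.1311]
tool_rot: [3.141, -0.0, 1.299]
contact_force: [-3.2, 0.1, 11.4]
gripper_width: 0.003
finger_force: 5.0
```

Request:
arm_command --increments '[[[0,0,-1],[0,0,0],1],[[0,0,0],[0,0,0],1]]'

```text
t: 8.4
ee_pos: [0.6915, 0.0051, 0.131]
tool_rot: [-3.141, 0.0, 1.299]
contact_force: [-6.9, 1.0, 13.9]
gripper_width: 0.007
finger_force: 5.8
```

Hard stop reached at about 14 N and the expected height. Lifting straight off.

Request:
arm_command --increments '[[[0,0,5],[0,0,0],1],[[0,0,15],[0,0,0],1],[[0,0,40],[0,0,0],1],[[0,0,40],[0,0,0],1],[[-25,-30,10],[0,0,0],1],[[-25,-40,0],[0,0,0],1],[[-25,-40,0],[0,0,0],1],[[-25,-40,0],[0,0,0],1],[[-25,-40,0],[0,0,0],1],[[-25,-40,0],[0,0,0],1],[[0,0,0],[0,0,0],1]]'

```text
t: 9.5
ee_pos: [0.5392, -0.2284, 0.2409]
tool_rot: [3.141, 0.001, 1.295]
contact_force: [0.8, 0.1, -0.1]
gripper_width: 0.006
finger_force: 0.0
```

```bash
python3 - <<'E'
from h import *
a=manip.read_camera("top"); b=manip.read_camera("scene")
cv2.imwrite("pics/s3.png",np.hstack([cv2.resize(b[190:330,230:430],(400,400)),cv2.resize(a[160:340,230:430],(400,400))]))
s=manip.state(); print(s["t"],s["ee_pos"],s["contact_force"])
P={n:sorted([c for k,c in blobs(i,(5,150,120),(17,255,255),8) if 190<c[1]<300 and 270<c[0]<400],key=lambda c:c[j]) for n,i,j in(("scene",b,0),("top",a,1))}
print(P)
for u,v in zip(P["scene"],P["top"]): print(tri([ray("scene",u),ray("top",v)]).round(4))
E
```

```text
9.6 [ 0.54121159 -0.22570535  0.24081512] [0.45587321 0.65525864 0.78458455]
{'scene': [array([289.37068966, 248.42241379]), array([360.15652174, 222.09565217])], 'top': [array([326.55555556, 212.32407407]), array([307.50735294, 276.19117647])]}
[0.6904 0.0047 0.1124]
[0.4986 0.058  0.1653]
```

View pics/s3.png

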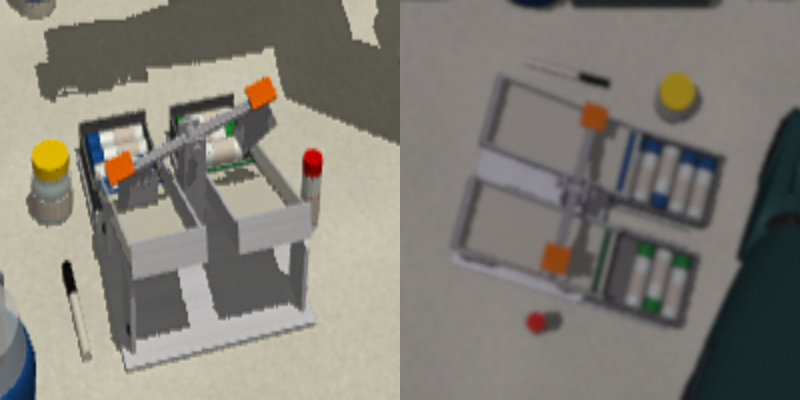

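The gate is fully over: the far pad is at z≈0.112 m and the near pad at 0.165 m. All three green-capped tubes lie in the tray (top panel, 635–690, 245–310). Next I'll check whether their impact shifted the tray.

```bash
python3 - <<'E'
from h import *
cal=manip.get_calibration("wrist"); w=manip.read_camera("wrist"); cv2.imwrite("pics/w4.png",w)
R=np.array(cal["R"]);t=np.array(cal["t"])
for x,y in((-122,-195.5),(-18,-195.5),(18,-195.5),(122,-195.5)):
    p=np.array([*W(x,y),.04]); q=cal["K"]@(R@p+t); print(x,y,(q[:2]/q[2]).round(1))
E
```

```text
-122 -195.5 [153.6 136.8]
-18 -195.5 [277.2 136.5]
18 -195.5 [320.  136.4]
122 -195.5 [443.5 136.2]
```

View pics/w4.png

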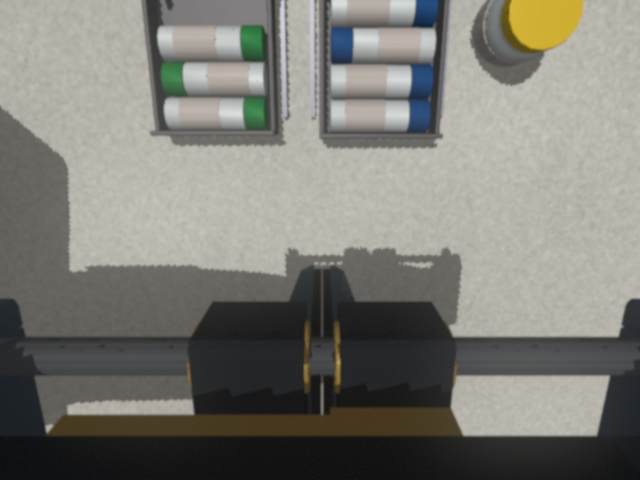

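The wrist view shows the grey tray's outer edge at row ~134 against a predicted home row of 136.5, so it's still home with all three tubes inside. Handing in.

```bash
python3 -c "
from workcell import manip
print(manip.finish_job())"
```

```text
the job is handed in; nothing more can be done
None
```

I pushed the grey tray fully home and rocked the gate right over; all three green-capped tubes rolled into the tray, nothing else on the bench was touched, and the job is handed in (about 10 s of the 45 s used).

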